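Switch the lab suction over to the green outlet

TASK

Switch the suction over to the green outlet: push the selector lever with the fingertips through the gate in the top of the white box, out of the middle lane, across, and fully home into the slot marked with green strips, without running it home in any other coloured slot. Only push it, never pinch the knob between the fingers, and do not force it hard against the gate. Leave everything else on the bench where it is and finish clear of the lever.

Things in the scene. Friction and masses are not known exactly. Their poses are not given: they have to be found in the camera images.
- selector: Suction selector: fixed white box, 170 mm along its x, 210 mm along its y (rubber foot 180 x 220 mm), flat aluminium top 120 mm above the table, four hose spigots on the rear (+x) reaching 120 mm from its centre. Origin at the centre of its underside; z up; its front (-x) faces roughly towards the robot. The lever starts somewhere in the unmarked middle lane of its gate.
- gate: The 8 mm aluminium top plate with the gate cut in it; same origin and axes as the selector. A cross slot along y through the middle (x = 0, 16 mm wide) joins three lanes along x at y = -36, 0, +36 mm (14 mm wide). At plate height the stem's centre can reach x = -30 to +30 mm in a lane, y = -38 to +38 mm in the cross slot. The tongues between lanes have rounded ends.
- lever: Lever with a black knob standing up through the gate: steel stem 10 mm thick, leaning in x and y about a pivot on the box's axis 20 mm above the table (the origin; z runs up the stem). It needs about 2 N at the knob, has no spring and stays where it is left. It cannot be lifted out.
- knob (a point): Centre of the lever's black knob, 155 mm up the stem from the pivot (55 mm above the plate when upright). The knob is 34 mm tall, 34 mm across in the lever's x and y: four upright lobes and a low cap, its top 24 mm above this point. It moves about 1.41 times as far as lever_gate, and sinks about 15 mm when leant into a corner.
- lever_gate (a point): Point on the stem's centre line 110 mm up from the pivot, near the level of the plate's top (10 mm above it when upright, level with it in the corners); compare it from above with a mark's point to see how far the stem is from that slot's end.
- mark_green: Pair of green plastic strips on the plate (each 32 x 18 mm, 1.6 mm thick) flanking one slot end, one on either side of the lane, their centres 17 mm from its middle. Origin: midway between them on the plate's top, where the stem's centre stands when fully home in that slot. Axes as the selector's. Which colour is at which of the four corners varies.
- mark_red: Pair of red plastic strips on the plate (each 32 x 18 mm, 1.6 mm thick) flanking one slot end, one on either side of the lane, their centres 17 mm from its middle. Origin: midway between them on the plate's top, where the stem's centre stands when fully home in that slot. Axes as the selector's. Which colour is at which of the four corners varies.
- mark_blue: Pair of blue plastic strips on the plate (each 32 x 18 mm, 1.6 mm thick) flanking one slot end, one on either side of the lane, their centres 17 mm from its middle. Origin: midway between them on the plate's top, where the stem's centre stands when fully home in that slot. Axes as the selector's. Which colour is at which of the four corners varies.
- mark_yellow: Pair of yellow plastic strips on the plate (each 32 x 18 mm, 1.6 mm thick) flanking one slot end, one on either side of the lane, their centres 17 mm from its middle. Origin: midway between them on the plate's top, where the stem's centre stands when fully home in that slot. Axes as the selector's. Which colour is at which of the four corners varies.
- lobe_a: One of the knob's four lobes (18 mm across, 34 mm tall), at +x +y of the lever's axis, 8 mm out in each; origin at its centre. Pressure on opposite lobes at once means that the knob is being pinched.
- lobe_b: One of the knob's four lobes (18 mm across, 34 mm tall), at +x -y of the lever's axis, 8 mm out in each; origin at its centre. Pressure on opposite lobes at once means that the knob is being pinched.
- lobe_c: One of the knob's four lobes (18 mm across, 34 mm tall), at -x -y of the lever's axis, 8 mm out in each; origin at its centre. Pressure on opposite lobes at once means that the knob is being pinched.
- lobe_d: One of the knob's four lobes (18 mm across, 34 mm tall), at -x +y of the lever's axis, 8 mm out in each; origin at its centre. Pressure on opposite lobes at once means that the knob is being pinched.
- wash_bottle: Bystander: white squeeze bottle with blue cap, 52 mm across, 120 mm tall, stands beside the selector. Origin: at its underside.
- wax_jar: Bystander: amber jar with red cap, 56 mm across, 55 mm tall, stands on the other side of the selector. Origin: at its underside.
- spatula: Bystander: spatula about 190 mm long, lying across in front of the selector.
- mix_bowl: Bystander: green mixing bowl, 110 mm across, 60 mm tall. Origin: at its underside.
- cast: Bystander: plaster dental cast, 70 x 66 mm, 32 mm tall. Origin: at its underside.
- pot: Bystander: steel pot, 72 mm across, 75 mm tall. Origin: at its underside.
- bur_block: Bystander: wooden block with upright burs, 50 x 80 mm, 51 mm tall. Origin: at its underside.

How it is judged:
By the outcome, as a careful person would: the job done as asked, in the order asked, and still so for the second after the job is handed in, with the robot touching nothing.
It also fails if it takes over 51 s, if anything falls off the work surface, if the arm or the gripper's body presses on something with over 40 N, if the wrist force passes 120 N, or if a joint passes its speed limit or range.

ROBOT

A 6-joint arm with a two-finger parallel gripper is mounted at the origin on the work surface. World frame = base frame: x ahead of the robot, y to its left, z up, the work surface at z = 0. Lengths are in m, angles in rad, forces in N, time in s.
With the tool pointing down it reaches from about 0.275 to 0.825 m from the base axis. Payload 5.2 kg.
Tool frame: the origin (TCP) lies between the finger pads; the fingertips stand 17 mm ahead of it and the grasp point (between the pads) lies 2 mm behind it; z points along the fingers, y is the line along which they close (so a half turn about z gives the same grasp; the last joint's range is limited). The gripper opens to 93 mm and grips with 3 to 60 N. Pads are 15 mm wide; open, the fingers measure 128 mm over their backs; the gripper's body (75 mm by 188 mm) begins 65 mm behind the grasp point.
Start: joints at [1.005, 0.259, 1.535, -0, 1.348, -0.203], TCP at [0.195, 0.514, 0.236] pointing down, gripper open.
Joint ranges: [-3.14, 3.14], [-0.91, 2.08], [0.19, 2.58], [-1.22, 4.36], [0.22, 2.71], [-3.12, 3.12]. Speed limits (rad/s): [2.57, 2.57, 3.14, 3.14, 3.14, 3.14].

INTERFACE

Orientations are given as a rotation vector (axis times angle).
In Python, from plant import readout, eyes, env gives the robot as it stands.
- The arm moves only by the shell command python3 -m creep 'ROWS' [OPENING] [FORCE]. ROWS is JSON, a list of rows, each a list of 6 numbers: the shift along the tool's x, y, z in mm, then the turn, a rotation vector about the tool's x, y, z in degrees. In form: [[dx, dy, dz, ax, ay, az], ...]. A call has 1 to 12 rows; each row is the pose to reach, as a shift and turn from the pose commanded when the call began, along the tool's axes at that moment; what a row does not reach only later rows make up. A row lasts 1/8 s, in which the tool goes at most 62.5 mm and 10.7 degrees, less where a joint would pass 70% of its speed; a pose out of reach is approached as far as the arm can. A call with a gripper value outside its range is refused whole. OPENING is the opening in per cent of the stroke, from 0 (shut) to 100 (fully open), set as the call begins (- or left out, the last holds). The fingers move at their own pace and stop on an object; FORCE is the grip in N (left out, the last holds). Time passes only in rows, so rows that repeat a pose let the fingers close. It gives the time, the measured TCP pose, the force, the opening and the grip force at its end, in the units of the state.
- readout.get_obs(): the state, without advancing time (a new reading comes with each control period).
- eyes.snapshot(name): name is "side" or "top" or "wrist"; returns a dict with "image" (480x640x3 uint8, red, green, blue), "depth" (480x640 float32, m along the optical axis (not along the pixel's ray), 0 where there is no reading), "fx", "fy", "cx", "cy" (pixels), "D" ([k1, k2, p1, p2, k3] as OpenCV has them; the pictures are not rectified), "T" (4x4, takes a point from camera to world coordinates). Camera axes: x right, y up, looking along -z (the intrinsics and any distortion apply to the point x, -y, -z); pixel columns grow to the right and rows downward; lengths in m; the calibration is good to about 2 mm. A picture is of the moment at which its call begins.
- env.hand_in(): hands the job in; it is judged then, once.
The state is a dict: "clock": time; "joint_positions": joint angles; "qvel": joint speeds; "effort": joint torques, N m; "eef_pos": TCP position; "eef_rot": TCP orientation; "ft_force": force on the tool from outside, world axes, zero at the start; "wrist_torque": the same for the moment, N m; "opening": finger opening in m; "finger_force": force on a finger pad.
Only numpy, scipy, OpenCV 4.12 (cv2) and the standard library are available. Lean on these libraries where they do the work, as an engineer would, in place of code of your own. Each camera call takes 0.05 s, during which the arm holds its last target. There are 200 camera calls.

## Working session

There is one attempt and no reset: what is moved stays moved. The work goes in short steps, Python scripts to look and compute and a shell command to move; the robot and the scene stay as the last step left them, time stands still between calls to the robot, and variables do not carry over. Pictures are saved under pics/ and viewed, at most 10 in all, crops included, and the job is handed in when it is done.

```bash
mkdir -p pics; ls
cat > h.py <<'E'
import numpy as np, cv2
from plant import readout, eyes, env
from scipy.spatial.transform import Rotation as R
def snap(n,f):
    s=eyes.snapshot(n); cv2.imwrite(f'pics/{f}.png',s['image'][:,:,::-1]); np.savez(f'pics/{f}.npz',**s); return s
def load(f): return dict(np.load(f'pics/{f}.npz'))
def ray(s,u,v):
    K=np.array([[s['fx'],0,s['cx']],[0,s['fy'],s['cy']],[0,0,1.]])
    p=cv2.undistortPoints(np.array([[[u,v]]],float),K,s['D'].astype(float))[0,0]
    d=s['T'][:3,:3]@np.array([p[0],-p[1],-1]); return s['T'][:3,3],d
def atz(s,u,v,z):
    o,d=ray(s,u,v); return o+d*(z-o[2])/d[2]
def atd(s,u,v):
    o,d=ray(s,u,v); return o+d*s['depth'][int(round(v)),int(round(u))]
def totool(p):  # world point -> tool mm
    o=readout.get_obs(); return R.from_rotvec(o['eef_rot']).inv().apply(np.array(p)-o['eef_pos'])*1000
E
python3 - <<'E'
from h import *
s=snap('top','t1'); snap('side','s1'); print(s['T'].round(3)); o=readout.get_obs(); print(o['eef_pos'],o['eef_rot'],o['opening'],R.from_rotvec(o['eef_rot']).as_matrix().round(3))
E
```

```text
pics
[[ 0.012  0.992 -0.123  0.358]
 [-1.     0.014  0.015  0.007]
 [ 0.017  0.123  0.992  1.421]
 [ 0.     0.     0.     1.   ]]
[0.19491714 0.51380986 0.23491324] [-5.66739539e-01 -3.08941999e+00  2.38375031e-03] 0.09301277507236114 [[-0.935  0.355 -0.001]
 [ 0.355  0.935 -0.001]
 [ 0.    -0.002 -1.   ]]
```

View pics/t1.png

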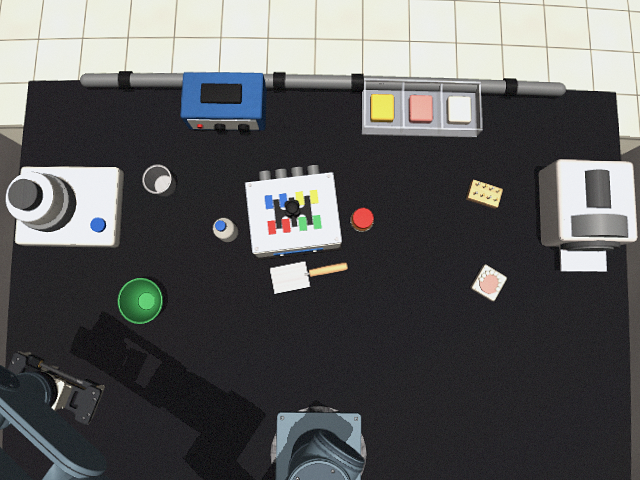

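View pics/s1.png

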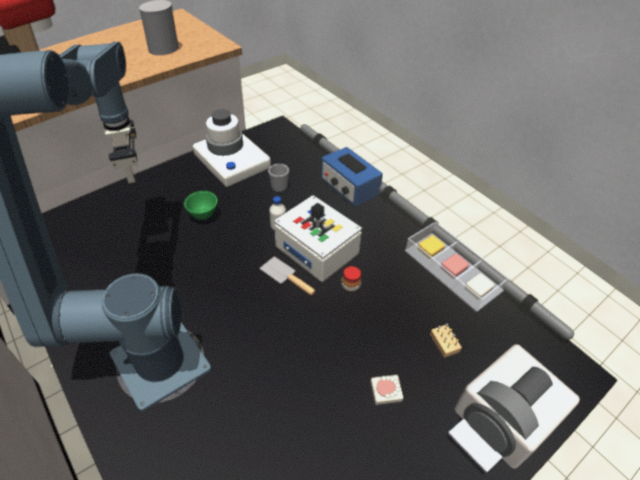

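Run:
```python
from h import *
s=load('t1'); c=s['image'][155:265,230:380,::-1]; cv2.imwrite('pics/t1c.png',cv2.resize(c,None,fx=5,fy=5,interpolation=cv2.INTER_CUBIC))
hsv=cv2.cvtColor(s['image'],cv2.COLOR_RGB2HSV)
P={}
for n,(a,b) in dict(green=(50,75),yellow=(22,35),blue=(100,120),red=(0,6)).items():
    m=((hsv[...,0]>=a)&(hsv[...,0]<=b)&(hsv[...,1]>130)&(hsv[...,2]>70)).astype(np.uint8); m[:185]=0;m[238:]=0;m[:,:255]=0;m[:,330:]=0
    k,l,st,ce=cv2.connectedComponentsWithStats(m)
    for i in range(1,k):
        if st[i,4]>15: print(n,st[i,4],ce[i].round(1),atz(s,*ce[i],.1216).round(4))
```

```text
yellow 82 [313.8 196.2] [0.6154 0.0187 0.1216]
yellow 74 [299.3 197.3] [0.6123 0.0523 0.1216]
blue 88 [268.4 201.6] [0.6012 0.1239 0.1216]
blue 75 [282.6 199.6] [0.6064 0.0911 0.1216]
red 92 [285.7 224.8] [0.5473 0.0826 0.1216]
red 89 [271.5 226.9] [0.5419 0.1154 0.1216]
```

View pics/t1c.png

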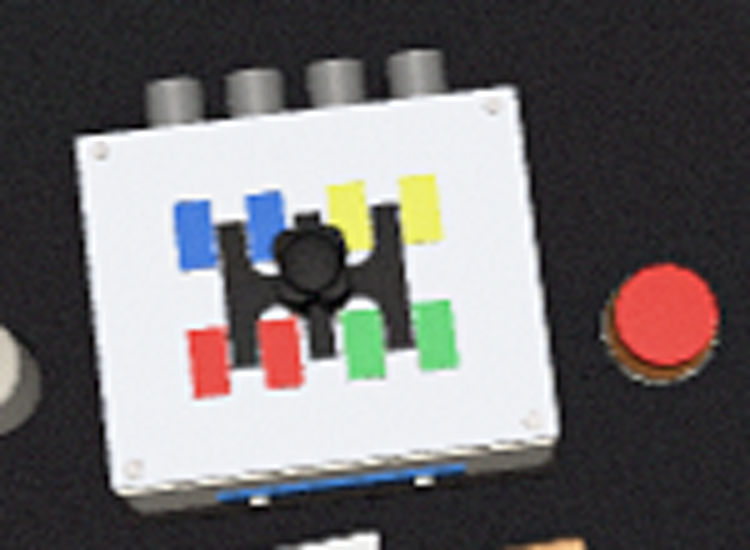

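```bash
cat >> h.py <<'E'
C=np.array([.579,.067]); YAW=np.radians(8.1)
RS=R.from_euler('z',YAW).as_matrix()
def sel(p): p=np.asarray(p,float); return (p-np.r_[C,0])@RS*1000   # world->selector mm
def wor(p): return RS@(np.asarray(p,float)/1000)+np.r_[C,0]
def knob(s):  # high points above plate within box
    v,u=np.mgrid[0:480,0:640]; d=s['depth']; m=(d>0)
    K=np.array([[s['fx'],0,s['cx']],[0,s['fy'],s['cy']],[0,0,1.]])
    p=cv2.undistortPoints(np.c_[u[m],v[m]].astype(float)[:,None],K,s['D'].astype(float))[:,0]
    P=(np.c_[p[:,0],-p[:,1],-np.ones(len(p))]*d[m][:,None])@s['T'][:3,:3].T+s['T'][:3,3]
    q=sel(P); return q[(abs(q[:,0])<75)&(abs(q[:,1])<75)&(q[:,2]>145)&(q[:,2]<203)]
E
python3 - <<'E'
from h import *
s=load('t1'); print(sel(atz(s,302.6,223.8,.1216)),sel(atz(s,317.4,221.8,.1216)))
for z in (.196,.199): print('cap',sel(atz(s,292.2,207.4,z)))
q=knob(s); print(len(q),q.mean(0),np.percentile(q,[2,50,98],axis=0).round(1))
print('plate z',atd(s,265,232)[2], 'start tool->',totool(wor([60,0,300])), readout.get_obs()['joint_positions'])
E
```

```text
[-31.85466967 -19.12050614 121.6       ] [-31.55146687 -53.64643338 121.6       ]
cap [ -4.15105921  -1.58021706 196.        ]
cap [ -4.69629205  -1.64646256 199.        ]
235 [ -5.47103687   0.26193971 191.92138285] [[-19.5 -15.  164.8]
 [ -6.3   0.  193.5]
 [ 12.5  15.6 201. ]]
plate z 0.12022928577342262 start tool-> [-570.17843003 -252.5044188   -64.87268708] [ 1.00519324e+00  2.59263346e-01  1.53595180e+00  5.16679928e-06
  1.34801673e+00 -2.02748058e-01]
```

```bash
python3 -m creep '[[-20,-10,-60,0,0,0],[-70,-40,-100,0,0,-5],[-120,-65,-145,0,0,-10],[-172,-94,-145,0,0,-15],[-224,-122,-145,0,0,-20],[-276,-150,-145,0,0,-25],[-328,-178,-145,0,0,-28.9],[-380,-206,-145,0,0,-28.9],[-432,-235,-145,0,0,-28.9],[-484,-263,-145,0,0,-28.9],[-518,-281,-145,0,0,-28.9],[-518,-281,-145,0,0,-28.9]]' 0
python3 - <<'E'
from h import *
o=readout.get_obs(); print(o['clock'],sel(o['eef_pos']),(RS.T@R.from_rotvec(o['eef_rot']).as_matrix()).round(3),o['ft_force'],o['opening'])
s=snap('wrist','w1')
E
```

```text
clock: 1.6
eef_pos: [0.5809, 0.0652, 0.3788]
eef_rot: [0.216, -3.131, 0.0]
ft_force: [0.5, 0.1, 0.2]
opening: 0.0004
finger_force: 0.0
1.6 [  1.66543696  -2.08748494 378.78312769] [[-1.     0.004 -0.003]
 [ 0.004  1.     0.   ]
 [ 0.003  0.    -1.   ]] [0.48437087 0.11026727 0.21397714] 0.00043807140152413263
```

View pics/w1.png

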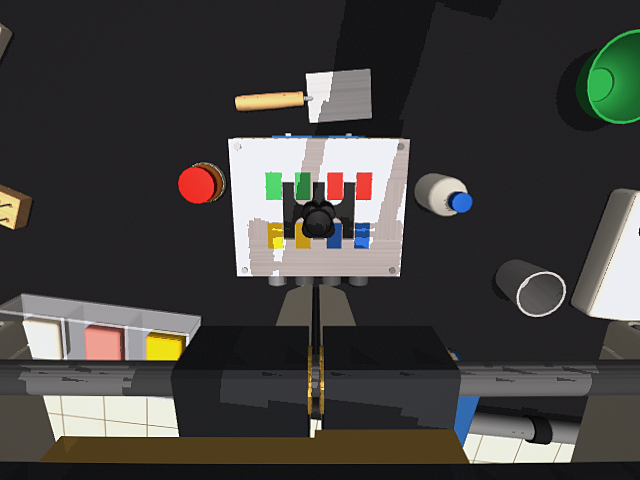

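Run:
```python
from h import *
s=load('w1'); c=s['image'][125:290,215:425,::-1]; cv2.imwrite('pics/w1c.png',cv2.resize(c,None,fx=3.6,fy=3.6,interpolation=cv2.INTER_CUBIC))
for n,u,v in [('g1',274,186),('g2',303,186),('r1',335,186),('r2',364,186),('y1',275.5,236),('b2',361.5,236)]: print(n,sel(atz(s,u,v,.1216)).round(1))
print('cap',sel(atz(s,318,221,.198)).round(1))
q=knob(s); print(len(q),np.percentile(q,[2,50,98],axis=0).round(1)); t=q[q[:,2]>193]; print(np.percentile(t,[2,50,98],axis=0).round(1))
```

```text
g1 [-30.6 -49.7 121.6]
g2 [-30.5 -15.6 121.6]
r1 [-30.3  22.  121.6]
r2 [-30.2  56.1 121.6]
y1 [ 30.1 -50.1 121.6]
b2 [ 30.5  55.2 121.6]
cap [ -5.    1.5 198. ]
1084 [[-19.8 -13.6 165.9]
 [ -7.1   1.5 195.4]
 [ 11.3  16.6 200.6]]
[[-18.1 -12.6 193.1]
 [ -4.4   1.5 198. ]
 [ 11.2  16.2 200.8]]
```

View pics/w1c.png

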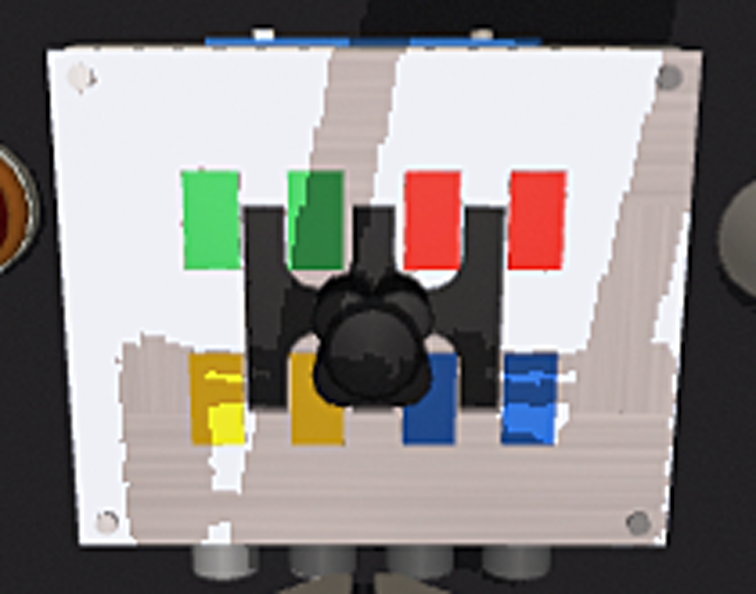

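```bash
python3 -m creep '[[5,57,20,0,0,0],[5,57,80,0,0,0],[5,57,140,0,0,0],[5,57,195,0,0,0],[5,57,211,0,0,0],[5,50,211,0,0,0],[5,42,211,0,0,0],[5,38,211,0,0,0],[5,35,211,0,0,0],[5,32,211,0,0,0],[5,29,211,0,0,0],[5,29,211,0,0,0]]' 0
python3 - <<'E'
from h import *
o=readout.get_obs(); print(o['clock'],sel(o['eef_pos']),RS.T@o['ft_force'],'now tool axes sel')
s=snap('wrist','w2'); q=knob(s); t=q[q[:,2]>193]; print(len(q),len(t),np.percentile(q,[2,50,98],axis=0).round(1),np.percentile(t,[2,50,98],axis=0).round(1))
E
```

```text
clock: 3.15
eef_pos: [0.5708, 0.0957, 0.1698]
eef_rot: [-0.222, 3.133, 0.0]
ft_force: [-0.2, -0.3, 1.0]
opening: 0.0004
finger_force: 0.6
3.15 [ -4.09104016  29.52745033 169.78008117] [-0.21034775 -0.24706912  0.97600949] now tool axes sel
6139 1407 [[-20.  -15.3 159.1]
 [-13.9  12.8 184.9]
 [-11.4  44.4 198.2]] [[-18.7 -15.2 193. ]
 [-14.2   6.2 194.6]
 [-11.6  44.1 201.9]]
```

```bash
python3 -m creep '[[0,-3,0,0,0,0],[0,-6,0,0,0,0],[0,-9,0,0,0,0],[0,-12,0,0,0,0],[0,-14,0,0,0,0],[0,-14,0,0,0,0]]' 0
python3 - <<'E'
from h import *
o=readout.get_obs(); print(o['clock'],sel(o['eef_pos']),RS.T@o['ft_force'])
snap('wrist','w3')
E
```

```text
clock: 3.95
eef_pos: [0.5727, 0.0816, 0.1696]
eef_rot: [0.222, -3.134, 0.0]
ft_force: [0.2, 0.6, 0.4]
opening: 0.0004
finger_force: 0.6
3.95 [ -4.23081599  15.30338558 169.61176622] [0.31599222 0.51404735 0.40973074]
```

View pics/w3.png

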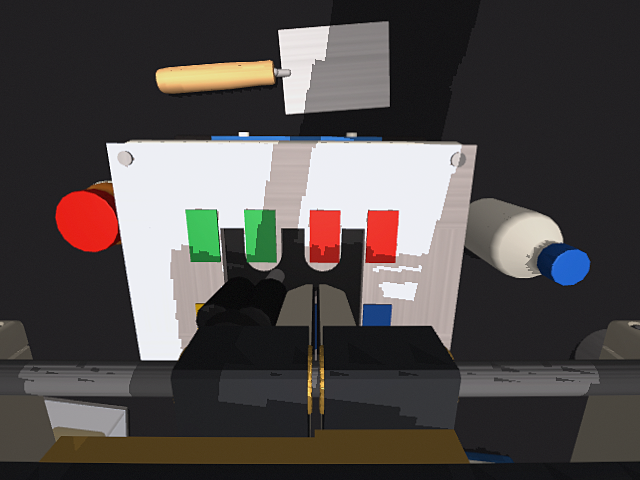

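```bash
python3 -m creep '[[0,-4,0,0,0,0],[0,-8,0,0,0,0],[0,-12,0,0,0,0],[0,-16,0,0,0,0],[0,-19,0,0,0,0],[0,-21,0,0,0,0],[0,-21,0,0,0,0]]' 0
python3 - <<'E'
from h import *
o=readout.get_obs(); print(o['clock'],sel(o['eef_pos']),RS.T@o['ft_force'])
E
```

```text
clock: 4.88
eef_pos: [0.5756, 0.0608, 0.1697]
eef_rot: [0.222, -3.134, 0.0]
ft_force: [-0.7, 0.3, 0.7]
opening: 0.0003
finger_force: 0.3
4.875 [ -4.21564866  -5.686313   169.65905666] [-0.69699682  0.405116    0.66491267]
```

```bash
python3 -m creep '[[0,-2,0,0,0,0],[0,-4,0,0,0,0],[0,-5,0,0,0,0],[0,-5,0,0,0,0]]' 0
python3 - <<'E'
from h import *
o=readout.get_obs(); print(o['clock'],sel(o['eef_pos']),RS.T@o['ft_force'])
snap('wrist','w4'); snap('top','t4'); s=load('t4'); c=s['image'][155:265,230:380,::-1]; 
a=cv2.resize(c,None,fx=4,fy=4,interpolation=cv2.INTER_CUBIC); b=cv2.resize(load('w4')['image'][150:400,80:500,::-1],None,fx=.0+1.0,fy=1)
b=cv2.resize(b,(600,357)); a=a[150:360]; a=cv2.resize(a,(600,210)); cv2.imwrite('pics/m4.png',np.vstack([a,b]))
E
```

```text
clock: 5.38
eef_pos: [0.5763, 0.056, 0.1696]
eef_rot: [0.222, -3.134, 0.0]
ft_force: [-0.9, 1.4, -0.4]
opening: 0.0004
finger_force: 0.4
5.375 [ -4.18616018 -10.55616904 169.6496711 ] [-0.67158883  1.53996869 -0.37520419]
```

View pics/m4.png

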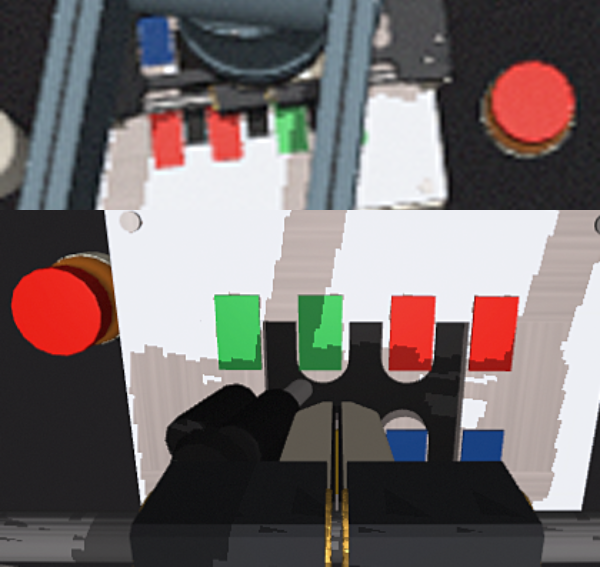

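```bash
python3 -m creep '[[0,-2,0,0,0,0],[0,-3,0,0,0,0],[0,-3,0,0,0,0]]' 0
python3 -c "
from h import *
o=readout.get_obs(); print(sel(o['eef_pos']),RS.T@o['ft_force'])"
python3 -m creep '[[0,-1,0,0,0,0],[0,-2,0,0,0,0],[0,-2,0,0,0,0]]' 0
python3 -c "
from h import *
o=readout.get_obs(); print(sel(o['eef_pos']),RS.T@o['ft_force'])"
```

```text
clock: 5.85
eef_pos: [0.5768, 0.053, 0.1697]
eef_rot: [-0.222, 3.134, -0.0]
ft_force: [0.1, 0.9, -0.8]
opening: 0.0006
finger_force: 0.4
[ -4.15203141 -13.58630232 169.66377387] [ 0.27085792  0.86822112 -0.79323936]
clock: 6.22
eef_pos: [0.5771, 0.051, 0.1697]
eef_rot: [-0.222, 3.134, -0.0]
ft_force: [0.0, 1.1, 0.0]
opening: 0.0003
finger_force: 0.4
[ -4.17056777 -15.54898692 169.66570737] [0.18196673 1.12368739 0.0239064 ]
```

```bash
for i in 1 2 3; do python3 -m creep '[[0,-1,0,0,0,0],[0,-1.5,0,0,0,0],[0,-1.5,0,0,0,0]]' 0 >/dev/null
python3 -c "
from h import *
o=readout.get_obs(); print(sel(o['eef_pos']),RS.T@o['ft_force'])"; done
python3 - <<'E'
from h import *
s=snap('wrist','w5'); c=s['image'][190:340,150:400,::-1]; cv2.imwrite('pics/w5c.png',cv2.resize(c,None,fx=3,fy=3,interpolation=cv2.INTER_CUBIC))
E
```

```text
[ -4.17422471 -16.98875747 169.6552496 ] [-1.12429617  1.25593787 -0.37755959]
[ -4.17450075 -18.49576712 169.66168544] [-0.41525624  0.83383485  0.06499965]
[ -4.18575833 -19.93707103 169.64195211] [-0.00320427  0.52051908 -0.15690545]
```

View pics/w5c.png

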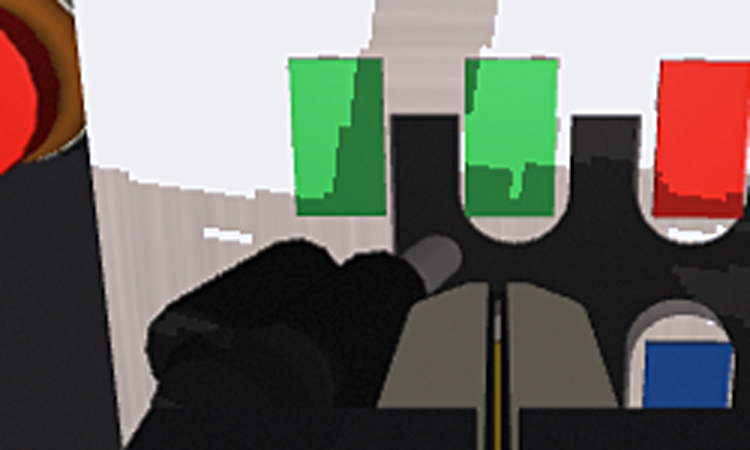

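```bash
for i in 1 2 3; do python3 -m creep '[[0,-0.5,0,0,0,0],[0,-1,0,0,0,0],[0,-1,0,0,0,0]]' 0 >/dev/null
python3 -c "
from h import *
o=readout.get_obs(); print(sel(o['eef_pos']),RS.T@o['ft_force'])"; done
```

```text
[ -4.2582951  -20.61808291 169.55042717] [-0.04287413  3.59957766 -1.19956249]
[ -4.26764547 -21.18558543 169.47777781] [ 0.2167741   6.01731807 -0.9949146 ]
[ -4.31206465 -21.48848832 169.41348961] [-0.0973548   8.10017566 -1.34443939]
```

```bash
python3 -m creep '[[0,6,0,0,0,0],[0,16,0,0,0,0],[0,16,-50,0,0,0],[0,16,-95,0,0,0],[-25,-5,-95,0,0,0],[-50,-28,-95,0,0,0],[-50,-28,-45,0,0,0],[-50,-28,0,0,0,0],[-50,-28,10,0,0,0],[-43,-28,10,0,0,0],[-37,-28,10,0,0,0],[-37,-28,10,0,0,0]]' 0
python3 - <<'E'
from h import *
o=readout.get_obs(); print(sel(o['eef_pos']),RS.T@o['ft_force'])
s=snap('wrist','w6'); c=s['image'][130:400,100:500,::-1]; cv2.imwrite('pics/w6c.png',cv2.resize(c,None,fx=2,fy=2,interpolation=cv2.INTER_CUBIC))
E
```

```text
clock: 10.02
eef_pos: [0.6191, 0.0211, 0.1618]
eef_rot: [-0.222, 3.131, -0.001]
ft_force: [-0.4, 0.1, -0.0]
opening: 0.0004
finger_force: 0.0
[ 33.25320331 -51.10396459 161.80406988] [-0.37679266  0.10480686 -0.02668979]
```

View pics/w6c.png

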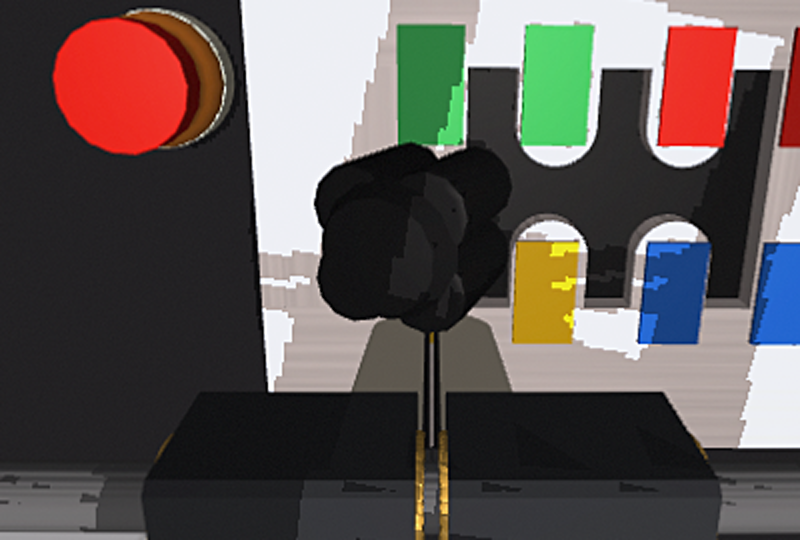

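```bash
python3 -m creep '[[4,-2,0,0,0,0],[8,-2,0,0,0,0],[12,-2,0,0,0,0],[16,-2,0,0,0,0],[20,-2,0,0,0,0],[24,-2,0,0,0,0],[28,-2,0,0,0,0],[32,-2,0,0,0,0],[36,-2,0,0,0,0],[36,-2,0,0,0,0]]' 0
python3 -c "
from h import *
o=readout.get_obs(); print(sel(o['eef_pos']),RS.T@o['ft_force'])"
python3 -m creep '[[3,0,0,0,0,0],[6,0,0,0,0,0],[8,0,0,0,0,0],[8,0,0,0,0,0]]' 0
python3 -c "
from h import *
o=readout.get_obs(); print(sel(o['eef_pos']),RS.T@o['ft_force'])"
```

```text
clock: 11.32
eef_pos: [0.5822, 0.0142, 0.1592]
eef_rot: [0.222, -3.132, -0.001]
ft_force: [0.8, 0.8, 1.1]
opening: 0.0007
finger_force: 0.2
[ -4.24882991 -52.71427347 159.19691979] [0.86097228 0.65693945 1.10035921]
clock: 11.82
eef_pos: [0.5749, 0.013, 0.1595]
eef_rot: [0.222, -3.133, 0.0]
ft_force: [0.8, -0.3, -0.2]
opening: 0.0008
finger_force: 0.4
[-11.63949665 -52.8973629  159.54059039] [ 0.75836128 -0.40859326 -0.16361706]
```

```bash
for i in 1 2 3 4; do python3 -m creep '[[1,0,0,0,0,0],[2,0,0,0,0,0],[2,0,0,0,0,0]]' 0 >/dev/null
python3 -c "
from h import *
o=readout.get_obs(); print(sel(o['eef_pos']),RS.T@o['ft_force'])"; done
```

```text
[-13.12782776 -52.9383429  159.65376732] [ 2.63875142  0.35521136 -1.39602553]
[-14.00523025 -52.91739955 159.71512304] [ 6.9969898   2.28730743 -4.50061954]
[-14.56143603 -52.90618374 159.78580387] [10.19147739  1.95929605 -7.90797925]
[-15.00953783 -52.89604678 159.88275237] [ 15.44824995   2.25845187 -10.636112  ]
```

```bash
python3 -m creep '[[-10,0,0,0,0,0],[-30,0,0,0,0,0],[-35,0,-50,0,0,0],[-35,0,-110,0,0,0],[-35,30,-170,0,0,0],[-15,60,-215,0,0,0],[0,60,-215,0,0,0],[0,60,-215,0,0,0]]' 0
python3 - <<'E'
from h import *
o=readout.get_obs(); print(sel(o['eef_pos']),RS.T@o['ft_force'],o['clock'])
s=snap('wrist','w7'); q=knob(s); t=q[q[:,2]>160];print(len(q),np.percentile(q,[2,50,98],axis=0).round(1))
c=s['image'][100:340,170:490,::-1]; cv2.imwrite('pics/w7c.png',cv2.resize(c,None,fx=2.5,fy=2.5,interpolation=cv2.INTER_CUBIC))
E
```

```text
clock: 14.32
eef_pos: [0.558, 0.0714, 0.3757]
eef_rot: [-0.223, 3.133, -0.001]
ft_force: [-0.2, -0.3, 0.1]
opening: 0.0003
finger_force: 0.0
[-20.21772936   7.32979646 375.67324705] [-0.22127289 -0.25954478  0.11873484] 14.325
1292 [[-62.3 -69.6 153.7]
 [-46.4 -48.  177.7]
 [-27.7 -31.2 185.2]]
```

View pics/w7c.png

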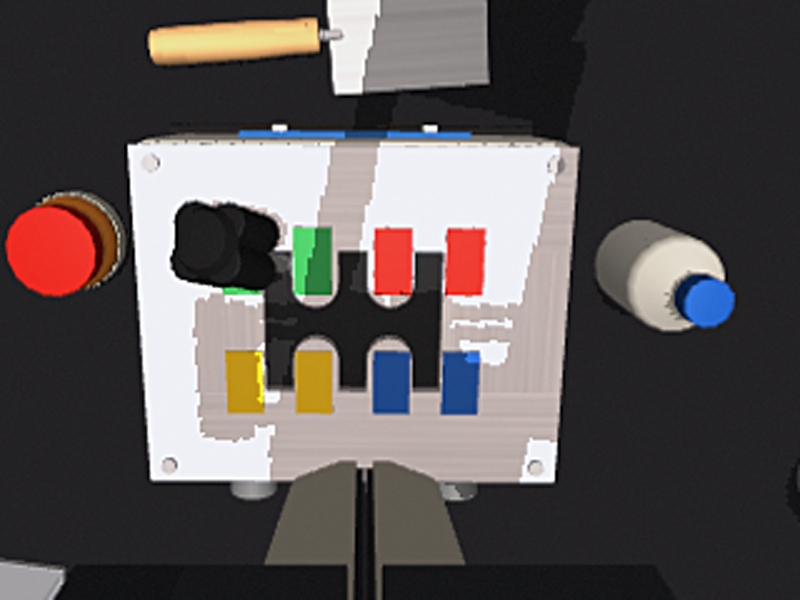

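Run:
```python
from h import *
s=load('w7')
for z in (.178,.182): print(sel(atz(s,250.8,196,z)))
q=knob(s); t=q[q[:,2]>176]; print(len(t),t.mean(0))
print('g1',sel(atz(s,170+313/2.5,100+261/2.5,.1216)), 'y2',sel(atz(s,170+314/2.5,100+381/2.5,.1216)))
```

```text
[-48.48898542 -57.26987932 178.        ]
[-49.07491462 -56.51368794 182.        ]
765 [-47.05641795 -52.28215144 181.00207995]
g1 [-30.27166423 -15.87798742 121.6       ] y2 [ 29.31827515 -16.36902071 121.6       ]
```

```bash
python3 -c "
from plant import env; print(env.hand_in())"
```

```text
the job is handed in; nothing more can be done
None
```

I pushed the lever out of the middle lane, across and home into the green slot, and handed the job in. The push ended against the slot end at about 19 N, the final view shows the lever home within measurement error, and the gripper finished well clear with nothing else touched.

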